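# Sort kiln furniture on a tipping board

## Task

Sort the fired kiln furniture on the tipping board: knock the board's sprung stop over until it snaps down, raise the board by its handle so that all three round props roll off into the trough while the flat batt stays on, and lower the board again. Then set the batt down leaning on the sloping rest, take it again by its thickness and stand it on end in the upright rack. Do not disturb the pots, bowl, bottle and brush standing about.

Things in the scene. Friction and masses are not known exactly. Their poses are not given: they have to be found in the camera images.
- board_mid (a point): Middle of the level tipping board's top face, 80 mm above the table, fixed to the base (place and yaw vary). Axes: x across, y along the board to the handle end, z up. Plywood board 250 (x) by 280 mm (y); rails on the sides and handle end 10 mm wide, 22 mm above its face; open at the -y end, where its hinge axis (parallel to x) passes through (0, -140, -10) mm. Beyond that end is the trough.
- board_handle (a point): Middle of the board's handle, a round steel bar 12 mm thick, 90 mm long, parallel to board_mid's x; moves with the board, on an arc of 321 mm radius about its hinge. At rest at (0, 175, 50) mm in board_mid's axes. Free all round at its middle: the board's end is 35 mm from the bar's axis and the rail's top 28 mm below it. The bar can turn between the fingers.
- board (a joint): Angle of the board in rad: 0 level (rests on its base by its weight), up to 0.5, grows as the handle end is raised; falls back if let go. About 7 N at the handle lifts it. At 0.28 most props roll off at once, at times one needs up to 0.45; flat pieces stay put by friction.
- stop_pivot (a point): Point on the sprung stop's hinge axis, at its lever; fixed, at (-155, -150, -6) mm in board_mid's axes, axes alike. The stop is an aluminium strip 36 mm high across the board's low end; its flat steel lever, outside the board's -x side, 18 mm wide (x) and 7 mm thick (y), stands straight up from here at joint 0, 74 mm to the centre of an 18 mm rubber ball on its tip.
- stop (a joint): Angle of the stop in rad: 0 upright (blocks the board's low end), 1.9 folded down over the trough; lever and strip turn together away from the board (to board_mid's -y). Over-centre spring: pushes back to 0 below 0.75 and snaps to 1.9 by itself beyond it. About 7 N at 60 mm above the pivot starts it.
- trough_mid (a point): Middle of the trough's floor, 8 mm above the table, 207 mm from board_mid along its -y; axes as board_mid. Inside 264 mm (x) by 112 mm (y); outer wall 90 mm high.
- prop0_center (a point): Centre of a round kiln prop: fired cream clay cylinder 38 mm in diameter, 64 mm long, axis along its own x; lies on the board, roughly across it, about 0.11 kg.
- prop1_center (a point): Centre of a round kiln prop: fired cream clay cylinder 38 mm in diameter, 64 mm long, axis along its own x; lies on the board, roughly across it, about 0.11 kg.
- prop2_center (a point): Centre of a round kiln prop: fired cream clay cylinder 38 mm in diameter, 64 mm long, axis along its own x; lies on the board, roughly across it, about 0.11 kg.
- batt_center (a point): Centre of the flat batt: fired cream clay slab 120 mm (own x) by 56 mm (own y) by 14 mm (own z), about 0.19 kg; lies flat on the middle of the board, long way roughly along the board.
- rest_ledge (a point): Foot of the fixed wooden rest's 45 degree slope, mid-width, in the corner with the ledge that catches a slab's lower end; 20 mm above the table, yaw varies. z up; the slope rises towards -x, 70 mm long, 44 mm wide (y), so a 120 mm slab set on the ledge overhangs its top by 50 mm, free to be pinched by its thickness. Ledge 54 mm wide, 12 mm above the slope. Base plate 8 mm high, x -75 to +25 mm.
- rack_in (a point): Middle of the inner floor of the fixed wooden upright rack, 6 mm above the table, yaw varies; left of the sorter or right of it beyond the rest. Opening 30 mm (x) by 66 mm (y). Low walls on its +x and -x sides reach 50 mm above the floor, tall cheeks (46 mm long in x) on its +y and -y sides 112 mm, so a batt on end must be held by its thickness, across x. Outside 80 by 86 mm.
- jar_center (a point): Middle of a grey clay jar, bystander, 84 mm wide, 92 mm high.
- bud_vase_center (a point): Middle of a grey clay bud vase, bystander, 62 mm wide, 110 mm high.
- low_pot_center (a point): Middle of a small grey clay pot, bystander, 56 mm wide, 45 mm high.
- bowl: White bowl, bystander, 124 mm wide, 65 mm high; origin under its centre.
- glaze_bottle: White plastic glaze bottle, bystander, 52 mm wide, 130 mm high; origin under its centre.
- brush: Brush lying on the table, bystander, 180 mm long along its x, origin underneath it.
Mind the look-alikes: they are no part of the job. What is shaped like the part that bears rest_ledge but green or red is not meant.

How it is judged (in metres and radians):
On the way, in this order (a step that is already met when the one before it is completed fails the run):
1. the sprung stop has snapped down (joint above 1.7) (value of joint stop above 1.7 rad), for 0.1 s.
2. the board is raised by more than 0.1 rad with the batt on it (value of joint board above 0.1 rad and x of batt_center in the frame of board_mid between -0.12 and 0.12 m and y of batt_center in the frame of board_mid between -0.145 and 0.145 m), for 0.1 s.
3. the three props lie in the trough, the board is down again and the batt is still on it (value of joint board below 0.03 rad and x of prop0_center in the frame of trough_mid between -0.135 and 0.135 m and y of prop0_center in the frame of trough_mid between -0.058 and 0.058 m and z of prop0_center in the frame of trough_mid between 0 and 0.075 m and x of prop1_center in the frame of trough_mid between -0.135 and 0.135 m and y of prop1_center in the frame of trough_mid between -0.058 and 0.058 m and z of prop1_center in the frame of trough_mid between 0 and 0.075 m and x of prop2_center in the frame of trough_mid between -0.135 and 0.135 m and y of prop2_center in the frame of trough_mid between -0.058 and 0.058 m and z of prop2_center in the frame of trough_mid between 0 and 0.075 m and x of batt_center in the frame of board_mid between -0.12 and 0.12 m and y of batt_center in the frame of board_mid between -0.145 and 0.145 m), for 0.2 s.
4. the batt leans on the sloping rest, let go (x of batt_center in the frame of rest_ledge between -0.07 and -0.01 m and y of batt_center in the frame of rest_ledge between -0.03 and 0.03 m and z of batt_center in the frame of rest_ledge between 0.025 and 0.07 m and contact force between batt and the fingers below 0.2 N), for 0.1 s.
At the end, for the whole second after the job is handed in: The three props lie in the trough; the board is down (below 0.03 rad) and the stop folded (above 1.7 rad); the batt stands on end at the bottom of the rack, its long axis within 0.4 rad of upright; the batt is at rest (x of prop0_center in the frame of trough_mid between -0.135 and 0.135 m and y of prop0_center in the frame of trough_mid between -0.058 and 0.058 m and z of prop0_center in the frame of trough_mid between 0 and 0.075 m and x of prop1_center in the frame of trough_mid between -0.135 and 0.135 m and y of prop1_center in the frame of trough_mid between -0.058 and 0.058 m and z of prop1_center in the frame of trough_mid between 0 and 0.075 m and x of prop2_center in the frame of trough_mid between -0.135 and 0.135 m and y of prop2_center in the frame of trough_mid between -0.058 and 0.058 m and z of prop2_center in the frame of trough_mid between 0 and 0.075 m and value of joint board below 0.03 rad and value of joint stop above 1.7 rad and angle between the x axis of batt_center and the z axis of rack_in, either way round below 0.4 rad and x of batt_center in the frame of rack_in between -0.03 and 0.03 m and y of batt_center in the frame of rack_in between -0.02 and 0.02 m and z of batt_center in the frame of rack_in between 0.04 and 0.072 m and linear speed of batt below 0.03 m/s); the robot touches nothing.
It fails at once if a bystander (pot, bowl, bottle or brush) is moved by more than 30 mm (distance of any of jar_center, bud_vase_center, low_pot_center, bowl, glaze_bottle, brush from where it was at the start of the episode above 0.03 m).
It also fails if it takes over 72 s, if anything falls off the work surface, if the arm or the gripper's body presses on something with over 40 N, if the wrist force passes 120 N, or if a joint passes its speed limit or range.

## Robot

A 7-joint arm with a two-finger parallel gripper is mounted at the origin on the work surface. World frame = base frame: x ahead of the robot, y to its left, z up, the work surface at z = 0. Lengths are in m, angles in degrees, forces in N, time in s.
With the tool pointing down it reaches from about 0.35 to 0.9 m from the base axis. Payload 19.9 kg.
Tool frame: the origin (TCP) lies between the finger pads; the fingertips stand 11 mm ahead of it and the grasp point (between the pads) lies 8 mm behind it; z points along the fingers, y is the line along which they close (so a half turn about z gives the same grasp; the last joint's range is limited). The gripper opens to 94 mm and grips with 3 to 60 N. Pads are 16 mm wide; open, the fingers measure 119 mm over their backs; the gripper's body (75 mm by 177 mm) begins 78 mm behind the grasp point.
Start: joints at [65.919, 23.915, -0.59, 92.452, 0.269, 63.638, -3.037], TCP at [0.231, -0.581, 0.216] pointing down, gripper open.
Joint ranges: [-161.28, 161.28], [-22.2, 115.67], [-73.04, 71.86], [3.21, 147.25], [-68.34, 248.33], [10.77, 114.83], [-161.83, 161.83]. Speed limits (degrees/s): [108.29, 108.29, 136.94, 136.94, 172.46, 172.46, 172.46].

## Interface

Orientations are given as [roll, pitch, yaw] about the fixed x, y, z axes, in that order (R = Rz(yaw) Ry(pitch) Rx(roll)).
In Python, from cell import bot gives the robot as it stands. The module is installed in compiled form; this text tells all that it offers.
- The arm moves only by the tool step_arm, never from a script. Its argument "steps" is a list of rows, each a list of 7 numbers: the turn, a rotation vector about the world's x, y, z in rad, then the shift along the world's x, y, z in m, then the opening, from 0 (shut) to 1 (fully open). A call has 1 to 5 rows; each row is the pose to reach, as a shift and turn from the pose commanded when the call began; what a row does not reach only later rows make up. A row lasts 1/10 s, in which the tool goes at most 50 mm and 8.59 degrees, less where a joint would pass 70% of its speed; a pose out of reach is approached as far as the arm can. A call with a gripper value outside its range is refused whole. The fingers move at their own pace and stop on an object; "newtons" is the grip in N (left out, the last holds). Time passes only in rows, so rows that repeat a pose let the fingers close. It gives the time, the measured TCP pose, the force, the opening and the grip force at its end, in the units of the state.
- bot.state(): the state, without advancing time (a new reading comes with each control period).
- bot.get_image(name): name is "scene" or "top" or "wrist"; returns a dict with "image" (480x640x3 uint8, blue, green, red), "range_z" (480x640 float32, m along the optical axis (not along the pixel's ray), 0 where there is no reading), "intrinsics" (3x3 intrinsics, pixels), "R" (3x3) and "t" (3): a world point X has camera coordinates R X + t. Camera axes: x right, y down, z forward; pixel columns grow to the right and rows downward; lengths in m; the calibration is good to about 2 mm. A picture is of the moment at which its call begins.
- bot.sign_off(): hands the job in; it is judged then, once.
The state is a dict: "time_s": time; "joint_pos": joint angles; "qvel": joint speeds; "joint_torque": joint torques, N m; "position": TCP position; "tool_rot": TCP orientation; "force": force on the tool from outside, world axes, zero at the start; "torque": the same for the moment, N m; "grip_width": opening from 0.0 (shut) to 1.0 (fully open); "grasp_force": force on a finger pad.
Only numpy, scipy, OpenCV 4.12 (cv2) and the standard library are available. Lean on these libraries where they do the work, as an engineer would, in place of code of your own. Each camera call takes 0.05 s, during which the arm holds its last target. There are 200 camera calls.

## Working session

There is one attempt and no reset: what is moved stays moved. The work goes in short steps, Python scripts to look and compute and a tool call to move; the robot and the scene stay as the last step left them, time stands still between calls to the robot, and variables do not carry over. Pictures are saved under pics/ and viewed, at most 12 in all, crops included, and the job is handed in when it is done.

Besides the shell and the picture viewer there is one more tool, called after ">>>" as a command line: name --pt "numbers of a row" for each row, then --argument value for the rest. step_arm: Moves the arm, as the interface text tells. Its arguments: {"type":"object","properties":{"steps":{"type":"array","items":{"type":"array","items":{"type":"number"}}},"newtons":{"type":"number"}},"required":["steps"]}

```bash
mkdir -p pics; cat > h.py <<'E'
import numpy as np,cv2,pickle
from cell import bot
def grab(n,tag):
    d=bot.get_image(n); pickle.dump(d,open(f'pics/{tag}.pkl','wb')); cv2.imwrite(f'pics/{tag}.png',d['image']); return d
def load(tag): return pickle.load(open(f'pics/{tag}.pkl','rb'))
def cloud(d):
    z=d['range_z'].astype(float);v,u=np.mgrid[:480,:640];K=d['intrinsics']
    P=np.stack([(u-K[0,2])/K[0,0]*z,(v-K[1,2])/K[1,1]*z,z],-1)
    W=(P-d['t'])@d['R']; W[z==0]=np.nan
    return W
def ray(d,u,v,h):
    K=d['intrinsics'];r=np.array([(u-K[0,2])/K[0,0],(v-K[1,2])/K[1,1],1])@d['R'];c=-d['t']@d['R']
    return c+r*(h-c[2])/r[2]
E
python3 - <<'E'
from h import *
for n in('scene','top'):
    d=grab(n,n+'0');print(n,-d['t']@d['R'],d['intrinsics'][0,0],(d['range_z']==0).mean())
print(bot.state())
E
```

```text
scene [1.1921618  0.30839464 1.09590101] 579.4876765291083 0.004156901041666667
top [ 0.29432782 -0.01679349  1.23138598] 486.94662930330924 0.0040234375
{'time_s': 0.1, 'joint_pos': array([65.9209761 , 23.94462255, -0.59252831, 92.4802205 ,  0.27124043,
       63.63827309, -3.03760477]), 'qvel': array([-0.07711364, -0.1064439 , -0.08533052, -0.16270984, -0.04812618,
       -0.02726329,  0.03856371]), 'joint_torque': array([ 4.64946133e-04, -8.52586198e+01,  6.39738478e-01, -4.26688278e+01,
       -4.88986995e-02,  1.63572561e-02,  7.59789032e-05]), 'position': array([ 0.23099176, -0.5804098 ,  0.21590124]), 'tool_rot': array([-1.79938486e+02,  5.69526417e-03,  2.17036615e+01]), 'force': array([0.1562901 , 0.00528568, 0.21893064]), 'torque': array([ 0.06065341, -0.0469839 ,  0.01334158]), 'grasp_force': 0.0, 'grip_width': 0.9974568854277268}
```

View pics/top0.png

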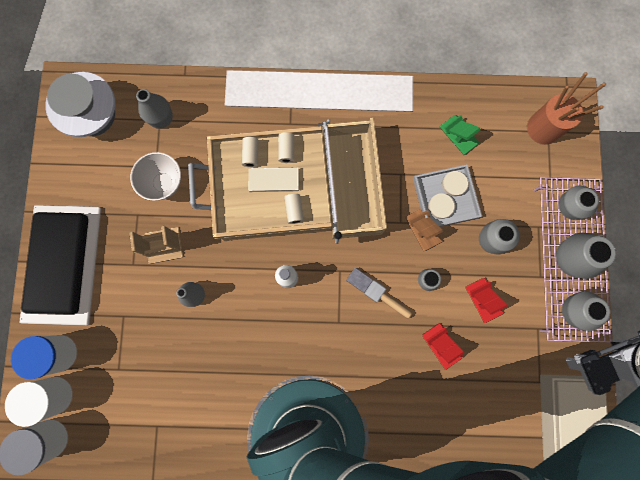

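View pics/scene0.png

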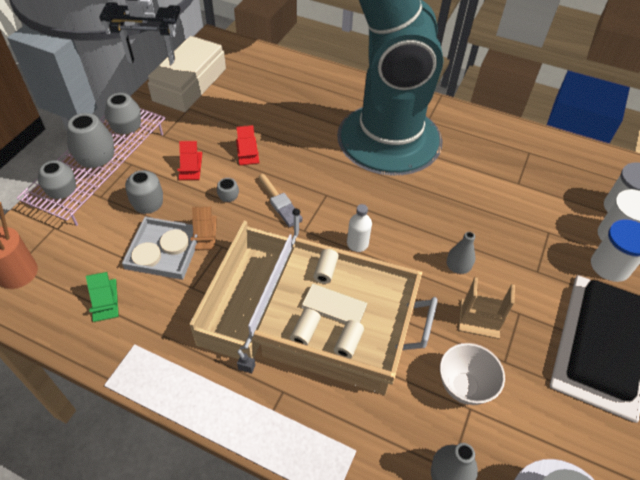

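Candidates for the rest: brown (425,230), green (461,132), red (486,300), red (444,345) in top; the brown one fits the wooden rest. Rack: (158,243); handle: (195,187); lever ball: (337,237); batt: (274,179). I'll check close crops and measure.

```bash
python3 - <<'E'
from h import *
t=load('top0');s=load('scene0')
a=t['image'][205:255,400:460];b=t['image'][215:270,120:190]
c=s['image'][195:255,180:230];e=s['image'][270:340,450:525]
r=lambda i:cv2.resize(i,(400,300),interpolation=cv2.INTER_CUBIC)
cv2.imwrite('pics/crop.png',np.vstack([np.hstack([r(a),r(b)]),np.hstack([r(c),r(e)])]))
T=cloud(t);S=cloud(s)
P=np.vstack([T.reshape(-1,3),S.reshape(-1,3)]);P=P[~np.isnan(P[:,0])]
def reg(c,rad,zl,zh,src=P):
    m=(np.hypot(src[:,0]-c[0],src[:,1]-c[1])<rad)&(src[:,2]>zl)&(src[:,2]<zh);return src[m]
for n,u,v,h in[('rest',425,230,.04),('rack',158,243,.06),('handle',195,187,.13),('ball',337,237,.14),('batt',274,179,.094),('jar',498,237,.09),('lowpot',430,280,.045),('bottle',287,274,.12),('vase',185,290,.11),('bowl',155,177,.06),('brush',380,290,.01),('p0',250,152,.118),('p1',287,147,.118),('p2',294,208,.118)]:
    print(n,ray(t,u,v,h).round(3),T[v,u].round(3))
# handle
hc=ray(t,195,187,.13);H=reg(hc,.09,.12,.145);print('handle',len(H),H.mean(0),cv2.minAreaRect(H[:,:2].astype(np.float32)))
Tf=T.reshape(-1,3)
# rails
bc=ray(t,272,185,.08)
R=P[(np.abs(P[:,2]-.102)<.004)&(np.hypot(P[:,0]-bc[0],P[:,1]-bc[1])<.21)]
print('rails',len(R),cv2.minAreaRect(R[:,:2].astype(np.float32)))
# board floor plane from top
for nm,D in(('top',T),('scene',S)):
    D=D.reshape(-1,3);F=D[(np.abs(D[:,2]-.08)<.004)&(np.hypot(D[:,0]-bc[0],D[:,1]-bc[1])<.2)];print(nm,'floor',len(F),np.median(F[:,2]),cv2.minAreaRect(F[:,:2].astype(np.float32)))
    R=D[(np.abs(D[:,2]-.102)<.004)&(np.hypot(D[:,0]-bc[0],D[:,1]-bc[1])<.21)];print(nm,'rail',cv2.minAreaRect(R[:,:2].astype(np.float32)))
    F=D[(np.abs(D[:,2]-.094)<.004)&(np.hypot(D[:,0]-bc[0],D[:,1]-bc[1])<.08)];print(nm,'batt',len(F),cv2.minAreaRect(F[:,:2].astype(np.float32)))
    k=ray(t,337,237,.14);B=D[(np.hypot(D[:,0]-k[0],D[:,1]-k[1])<.04)&(D[:,2]>.12)];print(nm,'ball',len(B),B.mean(0) if len(B) else 0, B.max(0) if len(B) else 0)
    q=ray(t,158,243,.06);B=D[(np.hypot(D[:,0]-q[0],D[:,1]-q[1])<.075)];
    for lo,hi in((.11,.125),(.05,.06),(.003,.012)):
        C=B[(B[:,2]>lo)&(B[:,2]<hi)]
        if len(C)>3:print(nm,'rack',lo,len(C),C.mean(0).round(3),cv2.minAreaRect(C[:,:2].astype(np.float32)))
E
```

```text
rest [ 0.508 -0.274  0.04 ] [ 0.506 -0.272  0.051]
rack [0.453 0.379 0.06 ] [0.46  0.397 0.006]
handle [0.577 0.28  0.13 ] [0.611 0.315 0.001]
ball [ 0.468 -0.053  0.14 ] [ 0.466 -0.052  0.152]
batt [0.612 0.101 0.094] [0.613 0.101 0.09 ]
jar [ 0.487 -0.437  0.09 ] [ 0.487 -0.436  0.093]
lowpot [ 0.384 -0.285  0.045] [ 0.383 -0.284  0.05 ]
bottle [0.382 0.059 0.12 ] [0.381 0.058 0.132]
vase [0.34  0.291 0.11 ] [0.34  0.291 0.11 ]
bowl [0.618 0.4   0.06 ] [0.631 0.417 0.012]
brush [ 0.358 -0.168  0.01 ] [ 0.357 -0.167  0.016]
p0 [0.67  0.158 0.118] [0.67  0.158 0.119]
p1 [0.685 0.071 0.118] [0.685 0.071 0.119]
p2 [0.537 0.049 0.118] [0.537 0.048 0.12 ]
handle 554 [0.58728937 0.28659094 0.13372224] ((0.5859342217445374, 0.28711920976638794), (0.11007275432348251, 0.015337876044213772), 7.9825849533081055)
rails 3749 ((0.5618547201156616, 0.11422878503799438), (0.3420602083206177, 0.31712958216667175), 7.399562835693359)
top floor 6965 0.08077940550876164 ((0.5686161518096924, 0.10151004791259766), (0.3326759338378906, 0.29573631286621094), 9.8435640335083)
top rail ((0.5619441270828247
[... 939 characters left out ...]
, 0.31712958216667175), 7.399562835693359)
scene batt 1359 ((0.6156781911849976, 0.10088226199150085), (0.11001808196306229, 0.12091561406850815), 5.216691017150879)
scene ball 86 [ 0.47526956 -0.05424467  0.14372033] [ 0.48259757 -0.0482564   0.15823661]
scene rack 0.11 183 [0.457 0.382 0.116] ((0.4560675323009491, 0.38087597489356995), (0.04772357642650604, 0.08273091912269592), 12.971522331237793)
scene rack 0.05 317 [0.459 0.384 0.054] ((0.4565063416957855, 0.38062962889671326), (0.04979807138442993, 0.08261127024888992), 13.185830116271973)
scene rack 0.003 429 [0.478 0.381 0.006] ((0.45331162214279175, 0.3804719150066376), (0.12987980246543884, 0.14200370013713837), 11.600985527038574)
```

View pics/crop.png

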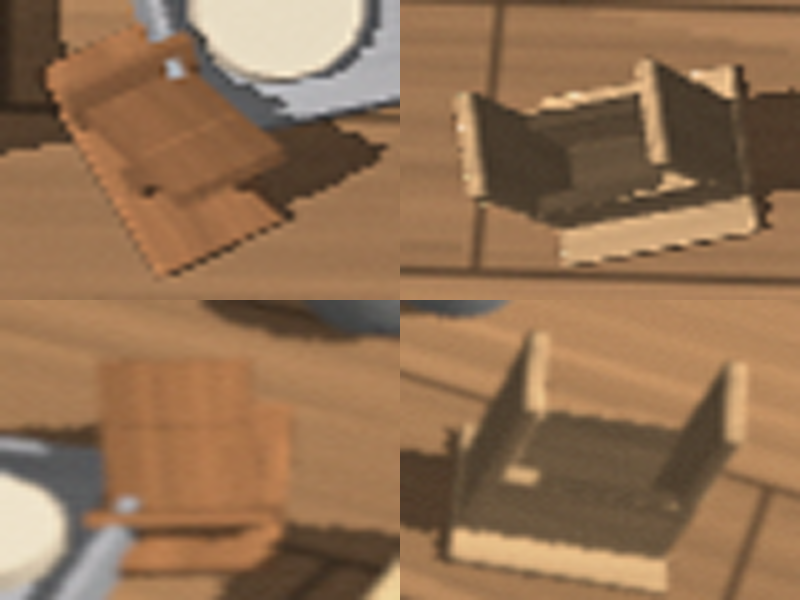

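Crops: the brown rest's ledge is at the upper left (toward +x,+y) and its slope rises to the lower right. The rack's tall cheeks are at its left and right (world ±y). Next, a refined fit of the board yaw and the rest.

```bash
python3 - <<'E'
from h import *
t=load('top0');s=load('scene0')
T=cloud(t);S=cloud(s)
for nm,D,d in(('top',T,t),('scene',S,s)):
    hsv=cv2.cvtColor(d['image'],cv2.COLOR_BGR2HSV)
    D=D.reshape(-1,3)
    m=(np.hypot(D[:,0]-.505,D[:,1]+.272)<.075)
    Q=D[m]
    # slope ransac with 45deg
    rng=np.random.default_rng(0);best=None
    Z=Q[(Q[:,2]>.022)&(Q[:,2]<.075)]
    for _ in range(3000):
        p=Z[rng.choice(len(Z),3,False)];n=np.cross(p[1]-p[0],p[2]-p[0]);L=np.linalg.norm(n)
        if L<1e-5: continue
        n=n/L*np.sign(n[2]+1e-12)
        if abs(n[2]-.7071)>.08: continue
        i=np.abs((Z-p[0])@n)<.0025
        if best is None or i.sum()>best.sum(): best=i
    I=Z[best];c=I.mean(0);n=np.linalg.svd(I-c)[2][2];n*=np.sign(n[2]);yaw=np.arctan2(n[1],n[0])
    ex=np.array([np.cos(yaw),np.sin(yaw)]);ey=np.array([-ex[1],ex[0]])
    lx=I[:,:2]@ex;ly=I[:,:2]@ey
    print(nm,'slope',len(I),n.round(3),np.degrees(yaw),'y',np.percentile(ly,[1,99]),'z',np.percentile(I[:,2],[1,99]))
    xf=np.median(lx+(I[:,2]-.02)); yc=np.percentile(ly,[1,99]).mean()
    print('  ledge',ex*xf+ey*yc)
    # other low points: base plate
    B=Q[(Q[:,2]>.0055)&(Q[:,2]<.0105)]; 
    if len(B)>20: print('  base',len(B),cv2.minAreaRect(B[:,:2].astype(np.float32)))
    # board rails with yaw histogram: long side rail tops
    for rng_y in ((.03,.08),(.16,.21)):
        pass
    m=(np.abs(D[:,2]-.102)<.0035)
    for nmr,c0 in(('-x',(.487,.13)),('+x',(.725,.10))):
        R=D[m&(np.abs(D[:,1]-.1)<.11)&(np.abs(D[:,0]-c0[0])<.03)]
        if len(R)>30:
            v=cv2.fitLine(R[:,:2].astype(np.float32),cv2.DIST_HUBER,0,.01,.01).ravel();print('  rail',nmr,len(R),v,np.degrees(np.arctan2(-v[0],v[1])))
    H=D[(np.abs(D[:,2]-.130)<.012)&(np.hypot(D[:,0]-.587,D[:,1]-.287)<.06)]
    v=cv2.fitLine(H[:,:2].astype(np.float32),cv2.DIST_HUBER,0,.01,.01).ravel();e=(H[:,:2]-v[2:])@v[:2];q=np.percentile(e,[1,99]);print('  bar',len(H),v,np.degrees(np.arctan2(v[1],v[0])),q,v[2:]+v[:2]*q.mean(),H[:,2].max())
    # batt
    hs=hsv.reshape(-1,3);F=(np.abs(D[:,2]-.094)<.005)&(np.hypot(D[:,0]-.612,D[:,1]-.101)<.09)&(hs[:,1]<75)
    print('  batt',F.sum(),cv2.minAreaRect(D[F][:,:2].astype(np.float32)),np.median(hs[F],0))
    # ball column / lever
    B=D[(np.hypot(D[:,0]-.474,D[:,1]+.053)<.03)&(D[:,2]>.09)];print('  ball',[ (round(z,3),B[np.abs(B[:,2]-z)<.004].mean(0).round(4)) for z in(.1,.115,.13,.145,.155) if (np.abs(B[:,2]-z)<.004).any()])
E
```

```text
top slope 324 [0.617 0.329 0.715] 28.043464558542638 y [-0.53085195 -0.46476328] z [0.02261709 0.07125757]
  ledge [ 0.54453379 -0.27396583]
  base 332 ((0.5041506886482239, -0.2735753655433655), (0.13691043853759766, 0.13432437181472778), 55.41032791137695)
  rail -x 357 [ 0.12563293 -0.9920768   0.4907061   0.0732976 ] -172.78268
  rail +x 346 [ 0.1218937  -0.99254316  0.7231537   0.13611205] -172.99858
  bar 251 [0.99356174 0.11329196 0.5784261  0.28611028] 6.5051174 [-0.04692232  0.05607572] [0.58297335 0.28662878] 0.14148063531302307
  batt 1134 ((0.6361778974533081, 0.10914693772792816), (0.10503304749727249, 0.12571491301059723), 2.763986587524414) [ 21.  40. 232.]
  ball [(0.1, array([ 0.4659, -0.0507,  0.0998])), (0.115, array([ 0.4621, -0.0526,  0.1172])), (0.13, array([ 0.4623, -0.0532,  0.1316])), (0.145, array([ 0.4626, -0.0527,  0.1443])), (0.155, array([ 0.4706, -0.0524,  0.1555]))]
scene slope 350 [0.594 0.323 0.736] 28.540898663182183 y [-0.51432846 -0.47102357] z [0.0224472  0.06726613]
  ledge [ 0.53781648 -0.26832239]
  base 227 ((0.5137295126914978, -0.2667013108730316), (0.0960351973772049, 0.12953227758407593), 53.49800491333008)
  rail -x 374 [ 0.12965135 -0.9915596   0.488069    0.10373279] -172.55055
  rail +x 628 [ 0.13066334 -0.9914268   0.73140895  0.07678024] -172.49208
  bar 315 [0.9921227  0.12526979 0.5923206  0.28629175] 7.196336 [-0.05567081  0.04669   ] [0.58786559 0.28572924] 0.1389566920372297
  batt 1431 ((0.6043511033058167, 0.09561128914356232), (0.1571728140115738, 0.1301821917295456), 30.65964698791504) [ 21.  38. 238.]
  ball [(0.1, array([ 0.478 , -0.0524,  0.0996])), (0.115, array([ 0.4759, -0.0538,  0.1143])), (0.13, array([ 0.4762, -0.0537,  0.1296])), (0.145, array([ 0.4777, -0.0539,  0.1463])), (0.155, array([ 0.4733, -0.0554,  0.1539]))]
```

>>> step_arm --pt "0 0 -0.251 0.1 0.24 0.05 0" --pt "0 0 -0.251 0.1 0.24 0.05 0" --pt "0 0 -0.251 0.1 0.24 0.05 0" --pt "0 0 -0.251 0.1 0.24 0.05 0" --pt "0 0 -0.251 0.1 0.24 0.05 0"

```text
time_s: 0.6
position: [0.3258, -0.352, 0.2639]
tool_rot: [-180.0, 0.0, 7.3]
force: [1.3, -0.1, 0.6]
grip_width: 0.609
grasp_force: 0.0
```

>>> step_arm --pt "0 0 0 0.1 0.24 0 0" --pt "0 0 0 0.1 0.24 0 0" --pt "0 0 0 0.1 0.24 0 0" --pt "0 0 0 0.1 0.24 0 0" --pt "0 0 0 0.1 0.24 0 0"

```text
time_s: 1.1
position: [0.4219, -0.1213, 0.2637]
tool_rot: [180.0, -0.0, 7.3]
force: [0.8, -0.6, 0.3]
grip_width: 0.19
grasp_force: 0.0
```

>>> step_arm --pt "0 0 0 0.034 0.088 0 0" --pt "0 0 0 0.034 0.088 0 0" --pt "0 0 0 0.034 0.088 -0.134 0" --pt "0 0 0 0.034 0.088 -0.134 0" --pt "0 0 0 0.034 0.088 -0.134 0"

```text
time_s: 1.6
position: [0.4544, -0.0349, 0.1269]
tool_rot: [-180.0, 0.1, 7.4]
force: [0.1, -0.4, -0.4]
grip_width: 0.006
grasp_force: 0.0
```

>>> step_arm --pt "0 0 0 0 0 0 0" --pt "0 0 0 0 0 0 0"

```text
time_s: 1.8
position: [0.4559, -0.0352, 0.1304]
tool_rot: [-180.0, 0.0, 7.3]
force: [0.0, 0.4, 1.2]
grip_width: 0.008
grasp_force: 0.0
```

```bash
python3 - <<'E'
from h import *
print(bot.state()['joint_pos'])
d=grab('wrist','w1')
print(-d['t']@d['R'],d['R'])
E
```

```text
[ 22.23495407  14.87555672 -24.45089967 119.53239554   8.29161431
  47.20993062 -89.81609698]
[ 0.54027277 -0.02417495  0.29694939] [[ 1.28235746e-01 -9.91743443e-01 -7.32681814e-04]
 [-9.49719183e-01 -1.23014582e-01  2.87925141e-01]
 [-2.85638001e-01 -3.62264532e-02 -9.57652639e-01]]
```

View pics/w1.png

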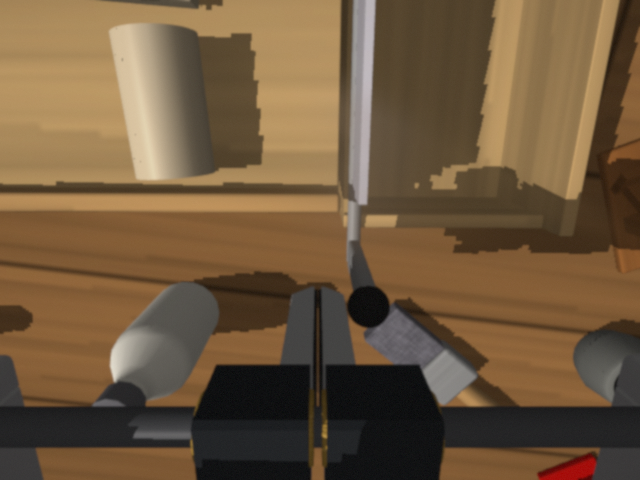

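The wrist view shows the closed fingers at (318,300), just left of the stop's black ball at (368,306), with the lever below it. The TCP stands 14 mm short in x, so I shift that way and then push.

>>> step_arm --pt "0 0 0 0.014 0.01 0.002 0" --pt "0 0 0 0.015 -0.015 0.002 0" --pt "0 0 0 0.019 -0.035 0.002 0" --pt "0 0 0 0.021 -0.055 0.002 0" --pt "0 0 0 0.024 -0.075 0.002 0"

```text
time_s: 2.35
position: [0.4808, -0.1114, 0.134]
tool_rot: [179.9, -0.2, 7.3]
force: [-0.2, 0.4, -0.3]
grip_width: 0.001
grasp_force: 0.0
```

>>> step_arm --pt "0 0 0 0 0 0 0" --pt "0 0 0 0 0 0 0"

```text
time_s: 2.55
position: [0.4805, -0.1106, 0.1333]
tool_rot: [179.9, -0.1, 7.3]
force: [0.2, -0.3, 0.3]
grip_width: 0.007
grasp_force: 0.0
```

```bash
python3 - <<'E'
from h import *
d=grab('scene','s1');D=cloud(d).reshape(-1,3)
# any lever/strip left standing near low end?
for nm,c in(('ball',(.473,-.055)),('strip far end',(.72,-.03))):
    B=D[(np.hypot(D[:,0]-c[0],D[:,1]-c[1])<.025)];print(nm,(B[:,2]>.12).sum(),np.nanmax(B[:,2]))
cv2.imwrite('pics/s1c.png',cv2.resize(d['image'][150:400,150:480],(800,600)))
E
```

```text
ball 1709 0.5420869127013145
strip far end 0 0.08329866008614727
```

View pics/s1c.png

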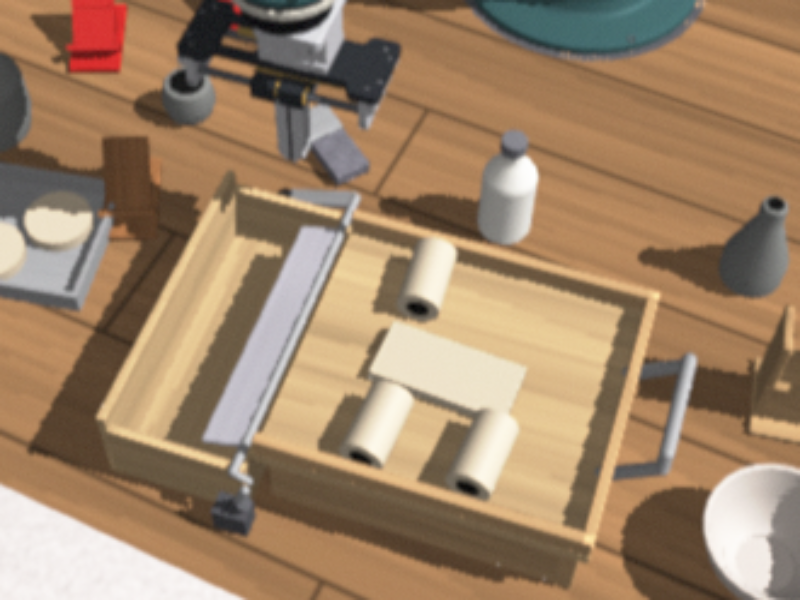

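Picture: the strip lies folded over the trough and the lever is down, so the stop has snapped. Three props and the batt lie on the board. Next, the handle.

>>> step_arm --pt "0 0 0 0 0 0.05 0" --pt "0 0 0 0.02 0.05 0.09 0" --pt "0 0 0 0.03 0.1 0.11 0" --pt "0 0 0 0.045 0.15 0.12 0" --pt "0 0 0 0.05 0.2 0.12 0"

```text
time_s: 3.1
position: [0.5269, 0.0693, 0.2523]
tool_rot: [180.0, -0.2, 7.3]
force: [0.8, -0.4, 0.2]
grip_width: 0.003
grasp_force: 0.0
```

>>> step_arm --pt "0 0 0 0.053 0.2 0 0.6" --pt "0 0 0 0.053 0.2 0 0.6" --pt "0 0 0 0.053 0.2 0 0.6" --pt "0 0 0 0.053 0.2 0 0.6" --pt "0 0 0 0.053 0.2 0 0.6"

```text
time_s: 3.6
position: [0.5776, 0.2739, 0.2501]
tool_rot: [-179.8, 0.0, 7.7]
force: [-1.6, -0.4, -0.1]
grip_width: 0.394
grasp_force: 0.0
```

>>> step_arm --pt "0 0 0 0 0 0 0.6"

```text
time_s: 3.7
position: [0.5782, 0.2692, 0.2499]
tool_rot: [-179.9, 0.0, 7.5]
force: [-0.6, -1.4, 0.5]
grip_width: 0.479
grasp_force: 0.0
```

```bash
python3 - <<'E'
from h import *
print(bot.state()['joint_pos'],bot.state()['position'])
for n in('wrist','top','scene'):
    d=grab(n,n[0]+'2');D=cloud(d).reshape(-1,3)
    H=D[(np.abs(D[:,2]-.132)<.012)&(np.hypot(D[:,0]-.585,D[:,1]-.286)<.06)]
    if len(H)>20:
        v=cv2.fitLine(H[:,:2].astype(np.float32),cv2.DIST_HUBER,0,.01,.01).ravel();e=(H[:,:2]-v[2:])@v[:2];q=np.percentile(e,[1,99]);print(n,len(H),v,q,v[2:]+v[:2]*q.mean(),H[:,2].max())
E
```

```text
[  -4.78896678   26.75066967  -31.89006732   87.4670777    14.60210299
   69.96747892 -121.41307298] [0.57819297 0.26915229 0.24989704]
wrist 2074 [0.9923391  0.12354396 0.591087   0.28759447] [-0.05239698  0.04684899] [0.58833424 0.28725176] 0.13642842910093506
scene 309 [0.9921906  0.12473078 0.59162736 0.28625417] [-0.0539508  0.0479765] [0.58866354 0.28588158] 0.13951008850280194
```

>>> step_arm --pt "0 0 0 0.009 0.018 0 0.6" --pt "0 0 0 0.009 0.018 -0.04 0.6" --pt "0 0 0 0.009 0.018 -0.08 0.6" --pt "0 0 0 0.009 0.018 -0.11 0.6" --pt "0 0 0 0.009 0.018 -0.127 0.6"

```text
time_s: 4.35
position: [0.5877, 0.2825, 0.1208]
tool_rot: [179.9, 0.1, 7.2]
force: [0.4, 0.4, 0.1]
grip_width: 0.604
grasp_force: 0.0
```

>>> step_arm --newtons 20 --pt "0 0 0 0 0 0 0.6" --pt "0 0 0 0 0 0 0" --pt "0 0 0 0 0 0 0" --pt "0 0 0 0 0 0 0" --pt "0 0 0 0 0 0 0"

```text
time_s: 4.85
position: [0.5885, 0.2848, 0.1235]
tool_rot: [-180.0, -0.1, 7.3]
force: [0.9, -0.2, 0.3]
grip_width: 0.293
grasp_force: 0.0
```

>>> step_arm --pt "0 0 0 0 0 0 0" --pt "0 0 0 0 0 0 0"

```text
time_s: 5.05
position: [0.5879, 0.2869, 0.1232]
tool_rot: [-179.8, -0.1, 7.4]
force: [-0.6, 20.0, -1.3]
grip_width: 0.127
grasp_force: 10.2
```

>>> step_arm --pt "0 0 0 0 0.003 0 0" --pt "0 0 0 0 0.002 0.008 0" --pt "0 0 0 0.0005 -0.0005 0.016 0" --pt "0 0 0 0.001 -0.0025 0.024 0" --pt "0 0 0 0.001 -0.0045 0.0315 0"

```text
time_s: 5.55
position: [0.5888, 0.2799, 0.1548]
tool_rot: [180.0, 0.0, 7.3]
force: [-0.7, -1.5, -6.1]
grip_width: 0.12
grasp_force: 20.0
```

>>> step_arm --pt "0 0 0 0.0005 -0.005 0.0155 0" --pt "0 0 0 0.0015 -0.0105 0.0305 0" --pt "0 0 0 0.0025 -0.0165 0.045 0" --pt "0 0 0 0.003 -0.024 0.0595 0" --pt "0 0 0 0.003 -0.024 0.0595 0"

```text
time_s: 6.05
position: [0.5923, 0.2552, 0.2164]
tool_rot: [-180.0, -0.1, 7.3]
force: [-4.9, -0.3, -3.6]
grip_width: 0.121
grasp_force: 20.0
```

>>> step_arm --pt "0 0 0 0 0 0 0" --pt "0 0 0 0 0 0 0" --pt "0 0 0 0 0 0 0" --pt "0 0 0 0 0 0 0" --pt "0 0 0 0 0 0 0"

```text
time_s: 6.55
position: [0.5921, 0.2565, 0.2138]
tool_rot: [-180.0, -0.0, 7.3]
force: [-3.2, 1.9, -2.3]
grip_width: 0.121
grasp_force: 20.0
```

```bash
python3 - <<'E'
from h import *
print(bot.state()['joint_pos'],bot.state()['position'])
a=grab('scene','s3')['image'][150:400,150:480]
b=grab('top','t3')['image'][80:280,180:420]
cv2.imwrite('pics/s3c.png',np.hstack([cv2.resize(a,(400,300)),cv2.resize(b,(400,300))]))
E
```

```text
[  -3.99061408   29.21324349  -31.15324429   88.6576867    15.94652698
   66.58625433 -120.94216536] [0.59206226 0.25653578 0.21380905]
```

View pics/s3c.png

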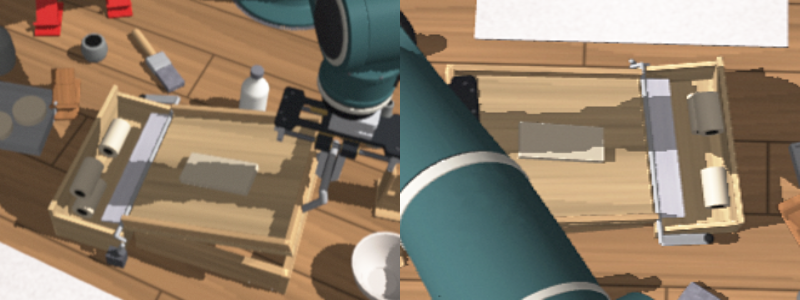

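The crops show the batt still on the tilted board, which is otherwise clear. Props lie in the trough at scene (117,135), (88,178) and (85,210). I'll lower it.

>>> step_arm --pt "0 0 0 -0.001 0.007 -0.0145 0" --pt "0 0 0 -0.0015 0.013 -0.029 0" --pt "0 0 0 -0.0025 0.0185 -0.044 0" --pt "0 0 0 -0.003 0.0235 -0.0595 0" --pt "0 0 0 -0.003 0.0255 -0.067 0"

```text
time_s: 7.15
position: [0.5891, 0.2827, 0.1449]
tool_rot: [-180.0, -0.0, 7.4]
force: [-0.1, 5.6, -1.2]
grip_width: 0.117
grasp_force: 20.0
```

>>> step_arm --pt "0 0 0 0 0.002 -0.008 0" --pt "0 0 0 0 0.004 -0.016 0" --pt "0 0 0 -0.001 0.0055 -0.0235 0" --pt "0 0 0 -0.001 0.0055 -0.0235 0" --pt "0 0 0 -0.001 0.0055 -0.0235 0"

```text
time_s: 7.65
position: [0.5887, 0.2873, 0.1227]
tool_rot: [-180.0, -0.0, 7.3]
force: [3.3, 3.3, -3.5]
grip_width: 0.118
grasp_force: 20.0
```

```bash
python3 - <<'E'
from h import *
print(bot.state()['force'],bot.state()['position'])
d=grab('scene','s4');D=cloud(d)
hsv=cv2.cvtColor(d['image'],cv2.COLOR_BGR2HSV)
mid=np.array([.6075,.1135]);a=np.radians(7.3);R=np.array([[np.cos(a),np.sin(a)],[-np.sin(a),np.cos(a)]])
L=(D[...,:2]-mid)@R.T
# trough heights of pixels inside
m=(np.abs(L[...,0])<.13)&(np.abs(L[...,1]+.207)<.054)&(D[...,2]>.014)
print(m.sum(),np.nanpercentile(D[m][:,2],[50,90,99,100]))
m=(np.abs(L[...,0])<.11)&(np.abs(L[...,1])<.125);print('board z',np.percentile(D[m][:,2],[1,50,99]))
b=m&(hsv[...,1]<60)&(np.abs(D[...,2]-.094)<.006)
print('batt',b.sum(),cv2.minAreaRect(D[b][:,:2].astype(np.float32)))
cv2.imwrite('pics/s4c.png',cv2.resize(d['image'][190:370,160:440],(800,514)))
E
```

```text
[ 3.29997686  3.26426478 -3.49929875] [0.58866574 0.28728342 0.12271953]
3004 [0.06624938 0.07806842 0.08360894 0.08752316]
board z [0.07536908 0.08332132 0.59138078]
batt 1461 ((0.6129367351531982, 0.10083065927028656), (0.05900228023529053, 0.1202622726559639), 2.164815902709961)
```

View pics/s4c.png

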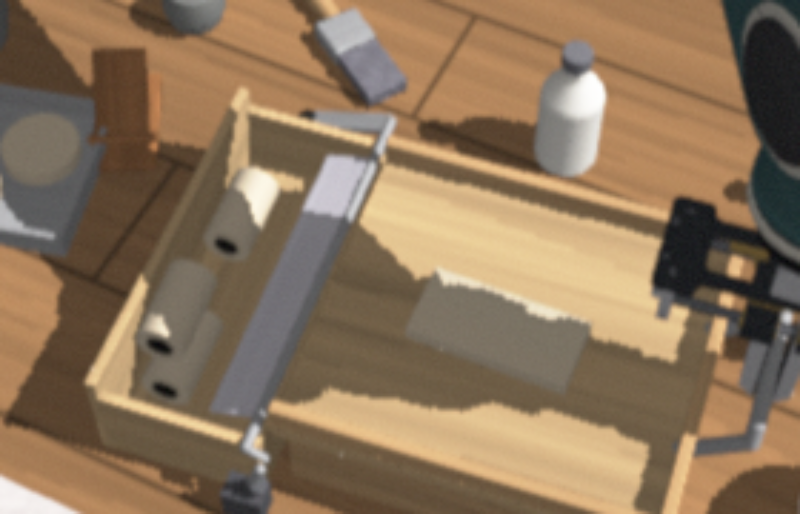

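All three props are in the trough, at about (245,212), (178,305) and (185,355). The board is down and the batt lies at about (500,330). I'll release the handle and go to the batt.

>>> step_arm --pt "0 0 0 0 0 0 0.6" --pt "0 0 0 0 0 0 0.6" --pt "0 0 0 0 0 0 0.6" --pt "0 0 0 0 0 0 0.6" --pt "0 0 0 0 0 0 0.6"

```text
time_s: 8.2
position: [0.5881, 0.2871, 0.1232]
tool_rot: [180.0, 0.0, 7.3]
force: [0.2, -0.1, 0.9]
grip_width: 0.51
grasp_force: 0.0
```

>>> step_arm --pt "0 0 0 0 0 0.02 0.6" --pt "0 0 0 0 0 0.06 0.6" --pt "0 0 0 0 0 0.1 0.85" --pt "0 0 0.15 0.005 -0.05 0.13 0.85" --pt "0 0 0.3 0.01 -0.09 0.13 0.85"

```text
time_s: 8.7
position: [0.5984, 0.2006, 0.2564]
tool_rot: [180.0, -0.3, 24.5]
force: [1.4, 0.0, 0.0]
grip_width: 0.818
grasp_force: 0.0
```

>>> step_arm --pt "0 0 0.15 0.003 -0.02 0 0.85" --pt "0 0 0.3 0.006 -0.04 0 0.85" --pt "0 0 0.45 0.009 -0.06 0 0.85" --pt "0 0 0.6 0.012 -0.08 0 0.85" --pt "0 0 0.74 0.015 -0.095 0 0.85"

```text
time_s: 9.2
position: [0.6131, 0.1028, 0.253]
tool_rot: [180.0, 0.0, 66.7]
force: [-0.5, 0.5, -0.5]
grip_width: 0.85
grasp_force: 0.0
```

>>> step_arm --pt "0 0 0.15 0 0 0 0.85" --pt "0 0 0.3 0 0 0 0.85" --pt "0 0 0.44 0 0 0 0.85" --pt "0 0 0.44 0 0 0 0.85" --pt "0 0 0.44 0 0 0 0.85"

```text
time_s: 9.7
position: [0.6129, 0.1042, 0.2529]
tool_rot: [-180.0, -0.0, 91.3]
force: [0.2, -0.3, -0.1]
grip_width: 0.854
grasp_force: 0.0
```

```bash
python3 - <<'E'
from h import *
st=bot.state();print(st['joint_pos'],st['position'],st['tool_rot'])
for n in('wrist','scene'):
    d=grab(n,n[0]+'5');D=cloud(d);hsv=cv2.cvtColor(d['image'],cv2.COLOR_BGR2HSV)
    b=(np.abs(D[...,0]-.613)<.07)&(np.abs(D[...,1]-.101)<.09)&(hsv[...,1]<70)&(np.abs(D[...,2]-.094)<.006)
    b=cv2.morphologyEx(b.astype(np.uint8),cv2.MORPH_OPEN,np.ones((3,3)))>0
    print(n,b.sum(),np.median(D[b][:,2]),cv2.minAreaRect(D[b][:,:2].astype(np.float32)))
E
```

```text
[ 21.39835644  28.716167   -47.46387983  89.35370194  21.89206435
  71.65197193 -28.209693  ] [0.61293493 0.10421789 0.25292044] [-1.79989143e+02 -4.48333402e-03  9.13121506e+01]
wrist 3507 0.09226754324706969 ((0.6137797832489014, 0.10138523578643799), (0.05303043872117996, 0.1165458932518959), 2.9209601879119873)
scene 1438 0.09285865971034338 ((0.6132745146751404, 0.10069141536951065), (0.059238992631435394, 0.1203361302614212), 2.782931327819824)
```

>>> step_arm --newtons 25 --pt "0 0 0.025 0.0005 -0.003 -0.04 0.85" --pt "0 0 0.025 0.0005 -0.003 -0.08 0.85" --pt "0 0 0.025 0.0005 -0.003 -0.12 0.85" --pt "0 0 0.025 0.0005 -0.003 -0.145 0.85" --pt "0 0 0.025 0.0005 -0.003 -0.1585 0.85"

```text
time_s: 10.3
position: [0.6126, 0.1012, 0.0924]
tool_rot: [-179.9, 0.0, 92.9]
force: [0.6, 0.5, -0.4]
grip_width: 0.851
grasp_force: 0.0
```

>>> step_arm --pt "0 0 0 0 0 0 0.85" --pt "0 0 0 0 0 0 0.4" --pt "0 0 0 0 0 0 0.4" --pt "0 0 0 0 0 0 0.4" --pt "0 0 0 0 0 0 0.4"

```text
time_s: 10.8
position: [0.6138, 0.1013, 0.0953]
tool_rot: [179.9, 0.0, 93.0]
force: [-2.0, -1.0, 7.9]
grip_width: 0.591
grasp_force: 25.0
```

>>> step_arm --pt "0 0 0 0 0 0 0.4" --pt "0 0 0 0 0 0 0.4" --pt "0 0 0 0 0 0 0.4"

```text
time_s: 11.1
position: [0.6138, 0.1013, 0.0954]
tool_rot: [179.9, 0.0, 93.0]
force: [-1.1, -0.8, 7.5]
grip_width: 0.595
grasp_force: 25.0
```

>>> step_arm --pt "0 0 0 0 0 0.03 0.4" --pt "0 0 0 0 0 0.07 0.4" --pt "0 0 0 0 0 0.11 0.4" --pt "0 0 -0.12 -0.01 -0.03 0.15 0.4" --pt "0 0 -0.25 -0.03 -0.07 0.16 0.4"

```text
time_s: 11.6
position: [0.5847, 0.033, 0.2584]
tool_rot: [179.7, -0.1, 78.6]
force: [-1.0, -1.2, -2.1]
grip_width: 0.592
grasp_force: 25.0
```

>>> step_arm --pt "0 0 -0.13 -0.02 -0.04 0 0.4" --pt "0 0 -0.26 -0.04 -0.08 0 0.4" --pt "0 0 -0.39 -0.06 -0.12 0 0.4" --pt "0 0 -0.52 -0.08 -0.16 0 0.4" --pt "0 0 -0.65 -0.1 -0.2 0 0.4"

```text
time_s: 12.1
position: [0.4822, -0.1701, 0.2548]
tool_rot: [180.0, 0.0, 41.1]
force: [1.3, -0.8, -1.3]
grip_width: 0.592
grasp_force: 25.0
```

>>> step_arm --pt "0 0 -0.1 -0.02 -0.04 0 0.4" --pt "0 0 -0.2 -0.04 -0.08 0 0.4" --pt "0 0 -0.23 -0.06 -0.12 0 0.4" --pt "0 0 -0.23 -0.084 -0.176 0 0.4" --pt "0 0 -0.23 -0.084 -0.176 0 0.4"

```text
time_s: 12.6
position: [0.3963, -0.3494, 0.2544]
tool_rot: [180.0, 0.1, 27.9]
force: [0.6, 0.4, -2.6]
grip_width: 0.592
grasp_force: 25.0
```

>>> step_arm --pt "0 0 0 0 0 0 0.4" --pt "0 0 0 0 0 0 0.4"

```text
time_s: 12.8
position: [0.3999, -0.3437, 0.2545]
tool_rot: [-180.0, -0.0, 28.3]
force: [0.1, -0.4, -2.9]
grip_width: 0.591
grasp_force: 25.0
```

```bash
cat > rest.py <<'E'
from h import *
st=bot.state();print(st['joint_pos'],st['position'],st['tool_rot'],st['grip_width'])
for n,tag in (('wrist','w6'),('scene','s6')):
    d=grab(n,tag);D=cloud(d);hsv=cv2.cvtColor(d['image'],cv2.COLOR_BGR2HSV)
    Q=D[(np.hypot(D[...,0]-.515,D[...,1]+.285)<.065)&(D[...,2]>.022)&(D[...,2]<.075)]
    rng=np.random.default_rng(0);best=np.zeros(len(Q),bool)
    for _ in range(3000):
        p=Q[rng.choice(len(Q),3,False)];m=np.cross(p[1]-p[0],p[2]-p[0]);L=np.linalg.norm(m)
        if L<1e-6: continue
        m=m/L*np.sign(m[2])
        if abs(m[2]-.7071)>.06: continue
        i=np.abs((Q-p[0])@m)<.0015
        if i.sum()>best.sum(): best=i
    I=Q[best];c=I.mean(0);m=np.linalg.svd(I-c)[2][2];m*=np.sign(m[2]);yaw=np.arctan2(m[1],m[0])
    ex=np.array([np.cos(yaw),np.sin(yaw)]);ey=np.array([-ex[1],ex[0]])
    ly=I[:,:2]@ey;q=np.percentile(ly,[1,99]);xf=np.median(I[:,:2]@ex+(I[:,2]-.02))
    print(n,len(I),m.round(3),np.degrees(yaw),'w',q,np.diff(q),'z',np.percentile(I[:,2],[1,99]),'ledge',ex*xf+ey*q.mean())
    # profile along ex at mid width
    W=D[(np.abs(D[...,:2]@ey-q.mean())<.012)]
    lx=W[:,:2]@ex-xf
    print([(round(b,3),round(float(np.median(W[np.abs(lx-b)<.003][:,2])),3)) for b in np.arange(-.08,.045,.006) if (np.abs(lx-b)<.003).sum()>3])
E
python3 rest.py
```

```text
[ 60.85893469  13.54182821 -27.41136294 103.01722473   6.80073072
  65.07752102 -30.4719719 ] [ 0.39988597 -0.34371371  0.25452899] [-1.79981618e+02 -1.70440919e-02  2.83034343e+01] 0.5912057240650389
wrist 2526 [0.618 0.338 0.71 ] 28.649240040137972 w [-0.5140266  -0.47093167] [0.04309493] z [0.02244041 0.06813726] ledge [ 0.53840443 -0.26703605]
[(np.float64(-0.08), -0.002), (np.float64(-0.074), -0.001), (np.float64(-0.068), 0.006), (np.float64(-0.062), 0.006), (np.float64(-0.056), 0.006), (np.float64(-0.05), 0.065), (np.float64(-0.044), 0.064), (np.float64(-0.038), 0.058), (np.float64(-0.032), 0.052), (np.float64(-0.026), 0.046), (np.float64(-0.02), 0.04), (np.float64(-0.014), 0.034), (np.float64(-0.008), 0.028), (np.float64(-0.002), 0.022), (np.float64(0.004), 0.021), (np.float64(0.01), 0.025), (np.float64(0.016), 0.007), (np.float64(0.022), 0.006), (np.float64(0.028), -0.001), (np.float64(0.034), -0.002), (np.float64(0.04), -0.002)]
scene 227 [0.592 0.369 0.717] 31.92226189676034 w [-0.53305393 -0.48835634] [0.0446976] z [0.02274792 0.06927156] ledge [ 0.53811135 -0.26646792]
[(np.float64(-0.05), 0.067), (np.float64(-0.044), 0.063), (np.float64(-0.038), 0.057), (np.float64(-0.032), 0.051), (np.float64(-0.026), 0.045), (np.float64(-0.02), 0.038), (np.float64(-0.014), 0.034), (np.float64(-0.008), 0.027), (np.float64(-0.002), 0.021), (np.float64(0.004), 0.009), (np.float64(0.01), 0.01), (np.float64(0.016), 0.007), (np.float64(0.022), 0.005), (np.float64(0.028), 0.0), (np.float64(0.034), -0.002), (np.float64(0.04), -0.001)]
```

View pics/w6.png

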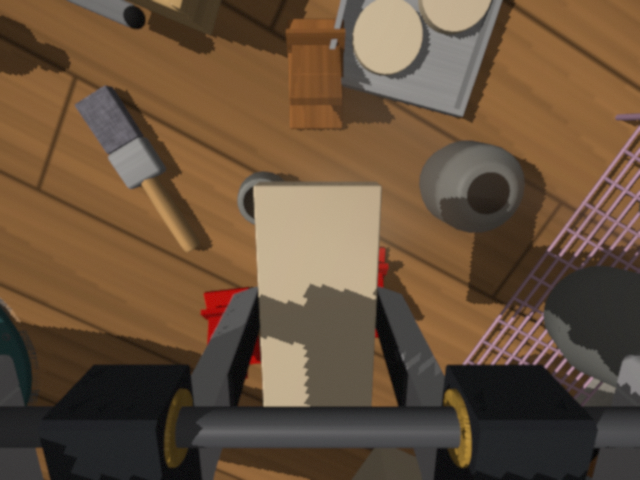

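The wrist view shows the batt held between the fingers; the brown rest is at (315,75), with the tray just right of it and the jar at (475,190). Ledge ≈ (0.538,-0.267), yaw 28.6°. Tilt in the air first.

>>> step_arm --pt "-0.05 0.092 0 0.035 0.02 0 0.4" --pt "-0.11 0.202 0 0.07 0.04 0 0.4" --pt "-0.17 0.313 0 0.105 0.06 0 0.4" --pt "-0.23 0.423 0 0.14 0.08 0 0.4" --pt "-0.29 0.534 0 0.167 0.093 0 0.4"

```text
time_s: 13.4
position: [0.5691, -0.2479, 0.2548]
tool_rot: [179.7, 35.0, 28.3]
force: [0.3, -1.4, -1.1]
grip_width: 0.592
grasp_force: 25.0
```

>>> step_arm --pt "-0.06 0.11 0 0 0 0 0.4" --pt "-0.06 0.11 0 0 0 0 0.4" --pt "-0.06 0.11 0 0 0 0 0.4"

```text
time_s: 13.7
position: [0.567, -0.2505, 0.2537]
tool_rot: [179.8, 41.9, 28.3]
force: [0.4, -1.0, -1.4]
grip_width: 0.595
grasp_force: 25.0
```

```bash
cat > pose.py <<'E'
from cell import bot
import numpy as np
from scipy.spatial.transform import Rotation as Ro
st=bot.state();R=Ro.from_euler('xyz',st['tool_rot'],degrees=True).as_matrix()
print(st['joint_pos'].round(1),st['position'].round(4),st['grip_width']);print('x',R[:,0].round(3),'y',R[:,1].round(3),'z',R[:,2].round(3))
E
python3 pose.py
```

```text
[ 21.9  43.4 -23.4  69.2  35.6 108.3 -63.1] [ 0.567  -0.2505  0.2537] 0.5947894221229121
x [ 0.655  0.353 -0.668] y [ 0.476 -0.879  0.002] z [-0.586 -0.319 -0.744]
```

>>> step_arm --pt "0 0 0 0 0 -0.03 0.4" --pt "0 0 0 0 0 -0.065 0.4" --pt "0 0 0 0 0 -0.1 0.4" --pt "0 0 0 -0.012 -0.007 -0.12 0.4" --pt "0 0 0 -0.024 -0.013 -0.136 0.4"

```text
time_s: 14.2
position: [0.5415, -0.2658, 0.1185]
tool_rot: [179.7, 41.8, 28.0]
force: [0.7, -0.2, -2.0]
grip_width: 0.591
grasp_force: 25.0
```

```bash
python3 pose.py
```

```text
[ 23.9  48.8 -22.6  78.1  37.1  95.6 -68.8] [ 0.5415 -0.2658  0.1185] 0.590514744545786
x [ 0.658  0.35  -0.667] y [ 0.473 -0.881  0.004] z [-0.586 -0.318 -0.745]
```

>>> step_arm --pt "0 0 0 -0.01 -0.006 -0.012 0.4" --pt "0 0 0 -0.02 -0.011 -0.024 0.4" --pt "0 0 0 -0.028 -0.015 -0.034 0.4" --pt "0 0 0 -0.033 -0.018 -0.04 0.4" --pt "0 0 0 -0.033 -0.018 -0.04 0.4"

```text
time_s: 14.7
position: [0.5087, -0.2833, 0.0783]
tool_rot: [179.8, 42.0, 28.1]
force: [0.4, -0.4, -1.6]
grip_width: 0.588
grasp_force: 25.0
```

>>> step_arm --pt "0 0 0 0 0 -0.002 0.4" --pt "0 0 0 0 0 -0.004 0.4" --pt "0 0 0 0 0 -0.004 0.4"

```text
time_s: 15.0
position: [0.5101, -0.2824, 0.0751]
tool_rot: [179.7, 42.0, 28.2]
force: [-0.7, 0.2, 3.7]
grip_width: 0.59
grasp_force: 25.0
```

```bash
python3 pose.py; python3 - <<'E'
from h import *
d=grab('scene','s7');cv2.imwrite('pics/s7c.png',cv2.resize(d['image'][150:300,100:300],(800,600),interpolation=cv2.INTER_CUBIC))
E
```

```text
[ 25.9  49.6 -21.9  83.5  38.5  90.  -70.3] [ 0.5101 -0.2824  0.0751] 0.5902748623201677
x [ 0.655  0.351 -0.669] y [ 0.475 -0.88   0.004] z [-0.587 -0.32  -0.743]
```

View pics/s7c.png

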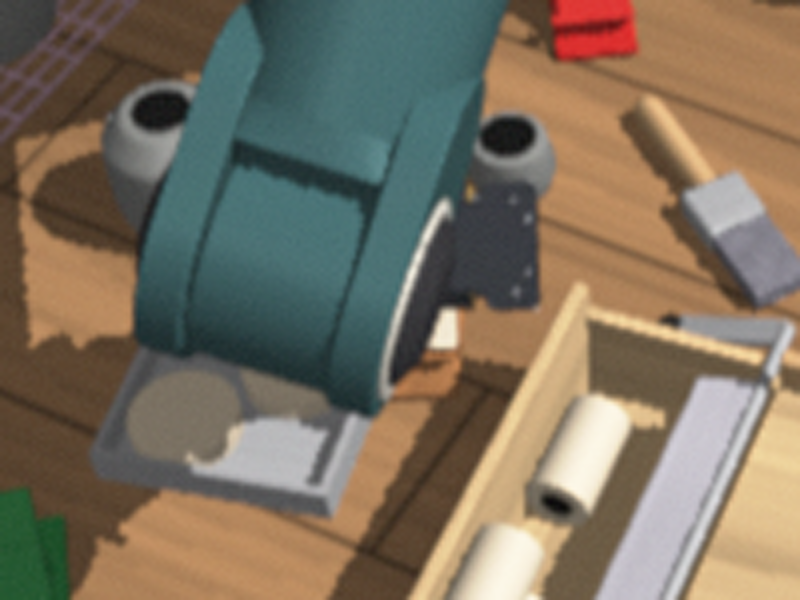

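The view shows the gripper at the rest, with the trough wall clear of the body and the bystanders untouched. There is light contact, so nudge up-slope and seat it.

>>> step_arm --pt "0 0 0 -0.002 -0.001 0 0.4" --pt "0 0 0 -0.0035 -0.002 -0.002 0.4" --pt "0 0 0 -0.0035 -0.002 -0.003 0.4"

```text
time_s: 15.35
position: [0.5096, -0.2826, 0.0742]
tool_rot: [179.6, 41.7, 28.2]
force: [15.3, 14.0, 33.3]
grip_width: 0.591
grasp_force: 25.0
```

>>> step_arm --pt "0 0 0 0 0 0 0.4" --pt "0 0 0 0 0 0 0.4"

```text
time_s: 15.55
position: [0.5096, -0.2826, 0.0742]
tool_rot: [179.6, 41.7, 28.2]
force: [16.6, 13.6, 29.2]
grip_width: 0.593
grasp_force: 25.0
```

>>> step_arm --pt "0 0 0 0.002 0.001 0.002 0.4" --pt "0 0 0 0.002 0.001 0.002 0.4" --pt "0 0 0 0.002 0.001 0.002 0.4"

```text
time_s: 15.85
position: [0.5095, -0.2827, 0.0745]
tool_rot: [179.7, 41.9, 28.2]
force: [7.6, 7.9, 12.9]
grip_width: 0.593
grasp_force: 25.0
```

>>> step_arm --pt "0 0 0 0.001 0.001 0.001 0.62" --pt "0 0 0 0.001 0.001 0.001 0.66" --pt "0 0 0 0.001 0.001 0.001 0.72" --pt "0 0 0 0.001 0.001 0.001 0.78" --pt "0 0 0 0.001 0.001 0.001 0.78"

```text
time_s: 16.35
position: [0.5087, -0.2828, 0.0743]
tool_rot: [179.8, 42.0, 28.2]
force: [-0.2, -0.0, 0.1]
grip_width: 0.777
grasp_force: 0.0
```

>>> step_arm --pt "0 0 0 0.006 0.003 0.008 0.78" --pt "0 0 0 0.018 0.01 0.022 0.78" --pt "0 0 0 0.035 0.019 0.045 0.78" --pt "0 0 0 0.05 0.028 0.07 0.78" --pt "0 0 0 0.06 0.033 0.1 0.78"

```text
time_s: 16.85
position: [0.5699, -0.2483, 0.1754]
tool_rot: [179.9, 42.0, 28.3]
force: [0.3, 0.3, -0.3]
grip_width: 0.778
grasp_force: 0.0
```

```bash
python3 pose.py; python3 - <<'E'
from h import *
d=grab('wrist','w8');D=cloud(d);hsv=cv2.cvtColor(d['image'],cv2.COLOR_BGR2HSV)
m=(np.hypot(D[...,0]-.50,D[...,1]+.287)<.075)&(hsv[...,1]<75)&(D[...,2]>.03)&(D[...,2]<.13)
m=cv2.morphologyEx(m.astype(np.uint8),cv2.MORPH_OPEN,np.ones((5,5)))>0
Q=D[m];c=np.median(Q,0);I=Q
for _ in range(4):
    c=I.mean(0);n=np.linalg.svd(I-c,full_matrices=False)[2][2];n*=np.sign(n[2]);I=Q[np.abs((Q-c)@n)<.003]
print(m.sum(),len(I),n.round(3))
e1=np.array([n[0],n[1],0]);e1/=np.linalg.norm(e1);ey=np.cross([0,0,1],e1);u=np.cross(ey,n)  # u down-slope
pts=np.c_[(I-c)@u,(I-c)@ey].astype(np.float32);r=cv2.minAreaRect(pts);print(r)
top=c+u*r[0][0]+ey*r[0][1];print('top face centre',top,'batt centre',top-.007*n,'u',u,'ey',ey)
cv2.imwrite('pics/w8c.png',d['image'])
E
```

```text
[ 21.7  47.7 -23.1  72.   36.1 102.4 -66.7] [ 0.5699 -0.2483  0.1754] 0.7783779493832292
x [ 0.655  0.352 -0.669] y [ 0.475 -0.88   0.002] z [-0.588 -0.319 -0.743]
11058 11057 [0.58  0.318 0.75 ]
((-0.004265107214450836, 9.654462337493896e-05), (0.055563393980264664, 0.12025412917137146), 88.7789535522461)
top face centre [ 0.51023339 -0.28225881  0.07185821] batt centre [ 0.50617626 -0.28448228  0.06660503] u [ 0.65810379  0.36066653 -0.66092288] ey [-0.4805979   0.87694108  0.        ]
```

View pics/w8c.png

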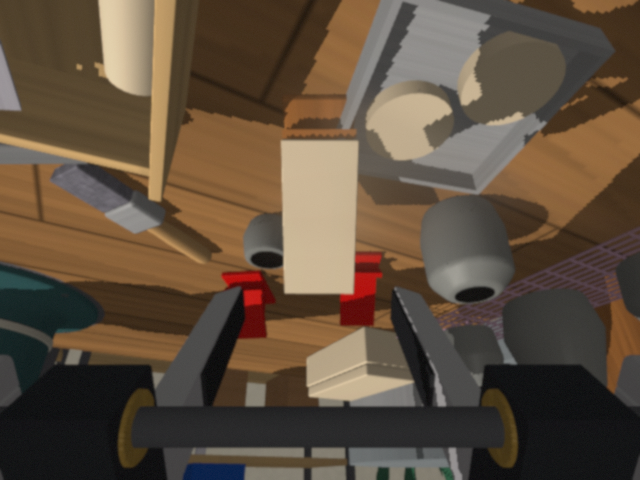

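The wrist view shows the batt lying straight on the rest, at (320,215), with its lower end at the ledge, let go. The red look-alikes at (245,300) and (360,290) are well behind it. Now reorient for a grip by thickness.

>>> step_arm --pt "0 0 0 0.01 0.005 0.04 0.5" --pt "0.06 -0.11 0 0 0 0.08 0.5" --pt "0.12 -0.221 0 -0.03 -0.016 0.106 0.5" --pt "0.18 -0.331 0 -0.065 -0.035 0.106 0.5" --pt "0.24 -0.442 0 -0.1 -0.055 0.106 0.5"

```text
time_s: 17.4
position: [0.4709, -0.3037, 0.2822]
tool_rot: [179.8, 13.4, 28.2]
force: [0.9, -2.3, 0.2]
grip_width: 0.504
grasp_force: 0.0
```

>>> step_arm --pt "0.06 -0.11 0 -0.025 -0.013 0 0.5" --pt "0.11 -0.202 0 -0.049 -0.026 0 0.5" --pt "0.11 -0.202 0 -0.049 -0.026 0 0.5"

```text
time_s: 17.7
position: [0.4171, -0.3344, 0.2817]
tool_rot: [179.9, 0.4, 27.7]
force: [0.6, 0.1, 0.8]
grip_width: 0.499
grasp_force: 0.0
```

>>> step_arm --pt "0 0 0.145 0 0 0 0.5" --pt "0 0 0.29 0 0 0 0.5" --pt "0 0 0.435 0 0 0 0.5" --pt "0 0 0.58 0 0 0 0.5" --pt "0 0 0.72 0 0 0 0.5"

```text
time_s: 18.2
position: [0.4227, -0.3292, 0.2811]
tool_rot: [-180.0, 0.5, 69.9]
force: [-0.4, 0.4, 0.4]
grip_width: 0.499
grasp_force: 0.0
```

>>> step_arm --pt "0 0 0.145 0 0 0 0.5" --pt "0 0 0.29 0 0 0 0.5" --pt "0 0 0.435 0 0 0 0.5" --pt "0 0 0.58 0 0 0 0.5" --pt "0 0 0.72 0 0 0 0.5"

```text
time_s: 18.7
position: [0.4227, -0.3292, 0.281]
tool_rot: [-179.9, 0.5, 111.2]
force: [-0.3, -0.2, 0.4]
grip_width: 0.502
grasp_force: 0.0
```

```bash
python3 pose.py
```

```text
[ 70.5  15.2 -42.9  99.9  11.5  68.9  45.6] [ 0.4227 -0.3292  0.281 ] 0.5016469072766373
x [-0.361  0.933 -0.009] y [ 0.933  0.361 -0.001] z [ 0.002 -0.009 -1.   ]
```

>>> step_arm --pt "0 0 0.132 -0.01 -0.005 0 0.5" --pt "0 0 0.132 -0.02 -0.01 0 0.5"

```text
time_s: 18.9
position: [0.4023, -0.3393, 0.2808]
tool_rot: [-179.9, 0.5, 118.6]
force: [-0.1, -1.0, -0.3]
grip_width: 0.503
grasp_force: 0.0
```

>>> step_arm --pt "0.068 -0.125 0 0 0 0 0.5" --pt "0.136 -0.249 0 0 0 0 0.5" --pt "0.204 -0.374 0 0 0 0 0.5" --pt "0.272 -0.498 0 0 0 0 0.5" --pt "0.34 -0.623 0 0 0 0 0.5"

```text
time_s: 19.4
position: [0.4021, -0.3406, 0.2816]
tool_rot: [139.1, 0.3, 117.8]
force: [0.8, -0.6, -1.0]
grip_width: 0.501
grasp_force: 0.0
```

>>> step_arm --pt "0.028 -0.051 0 0 0 0 0.5" --pt "0.028 -0.051 0 0 0 0 0.5" --pt "0.028 -0.051 0 0 0 0 0.5"

```text
time_s: 19.7
position: [0.4025, -0.3395, 0.2807]
tool_rot: [136.2, 0.1, 118.0]
force: [0.2, 0.8, -0.0]
grip_width: 0.502
grasp_force: 0.0
```

```bash
python3 pose.py; python3 - <<'E'
from h import *
for n in('wrist','top','scene'):
    d=grab(n,n[0]+'9');D=cloud(d);hsv=cv2.cvtColor(d['image'],cv2.COLOR_BGR2HSV)
    m=(np.hypot(D[...,0]-.50,D[...,1]+.287)<.075)&(hsv[...,1]<75)&(D[...,2]>.04)&(D[...,2]<.13)
    m=cv2.morphologyEx(m.astype(np.uint8),cv2.MORPH_OPEN,np.ones((3,3)))>0
    Q=D[m]
    if len(Q)<80: print(n,len(Q));continue
    I=Q
    for _ in range(4):
        c=I.mean(0);v=np.linalg.svd(I-c,full_matrices=False)[2][2];v*=np.sign(v[2]);I=Q[np.abs((Q-c)@v)<.003]
    e1=np.array([v[0],v[1],0]);e1/=np.linalg.norm(e1);ey=np.cross([0,0,1],e1);u=np.cross(ey,v)
    r=cv2.minAreaRect(np.c_[(I-c)@u,(I-c)@ey].astype(np.float32));top=c+u*r[0][0]+ey*r[0][1]
    print(n,len(I),v.round(3),r,'centre',(top-.007*v).round(4))
E
```

```text
[104.5  17.6 -50.  111.6 -36.5  57.7 104.7] [ 0.4025 -0.3395  0.2807] 0.5017541377839777
x [-0.469  0.883 -0.002] y [0.636 0.34  0.693] z [ 0.612  0.324 -0.721]
wrist 1629 [0.559 0.32  0.765] ((0.016404718160629272, -0.001989239826798439), (0.05576659366488457, 0.11066149175167084), 88.60334777832031) centre [ 0.5017 -0.2862  0.0712]
top 728 [0.579 0.32  0.75 ] ((0.003222119063138962, -0.0005401000380516052), (0.05669201910495758, 0.11454059183597565), 88.77210235595703) centre [ 0.501  -0.2849  0.0733]
scene 840 [0.589 0.303 0.749] ((0.0016864798963069916, -0.0001724623143672943), (0.10880441218614578, 0.0566035620868206), 0.6253277063369751) centre [ 0.5015 -0.2879  0.0712]
```

```bash
python3 - <<'E'
from h import *
D=cloud(load('top0')).reshape(-1,3);a=np.radians(28.6);ex=np.array([np.cos(a),np.sin(a)]);ey=np.array([-ex[1],ex[0]])
L=D[:,:2]-[.538,-.267];x=L@ex;y=L@ey
for b in np.arange(-.3,-.08,.02):
    m=(np.abs(x-b)<.01)&(np.abs(y)<.05);print(round(b,2),np.nanmax(D[m][:,2]).round(3),end='; ')
E
```

```text
-0.3 0.014; -0.28 0.075; -0.26 0.071; -0.24 0.051; -0.22 0.031; -0.2 0.013; -0.18 0.007; -0.16 0.05; -0.14 0.049; -0.12 0.05; -0.1 0.009;
```

>>> step_arm --pt "0.02 -0.036 0 0.005 0.002 -0.03 0.5" --pt "0.039 -0.072 0 0.01 0.004 -0.06 0.5" --pt "0.039 -0.072 0 0.014 0.006 -0.09 0.5" --pt "0.039 -0.072 0 0.014 0.006 -0.12 0.5" --pt "0.039 -0.072 0 0.014 0.006 -0.125 0.5"

```text
time_s: 20.35
position: [0.4165, -0.332, 0.1536]
tool_rot: [131.4, -0.1, 118.1]
force: [0.6, -0.3, 1.0]
grip_width: 0.499
grasp_force: 0.0
```

>>> step_arm --pt "0 0 0 0 0 0 0.5" --pt "0 0 0 0 0 0 0.5"

```text
time_s: 20.55
position: [0.417, -0.3337, 0.1569]
tool_rot: [131.4, 0.2, 118.1]
force: [0.3, -0.5, 1.0]
grip_width: 0.498
grasp_force: 0.0
```

```bash
python3 pose.py
```

```text
[101.4  33.2 -48.5 117.3 -37.6  42.4 115.9] [ 0.417  -0.3337  0.1569] 0.4977611429246148
x [-0.471  0.882 -0.004] y [0.582 0.314 0.75 ] z [ 0.663  0.351 -0.661]
```

>>> step_arm --newtons 30 --pt "0 0 0 0.015 0.008 -0.015 0.5" --pt "0 0 0 0.031 0.017 -0.031 0.5" --pt "0 0 0 0.046 0.025 -0.046 0.5" --pt "0 0 0 0.058 0.0315 -0.058 0.5" --pt "0 0 0 0.066 0.036 -0.066 0.5"

```text
time_s: 21.05
position: [0.4834, -0.2974, 0.0902]
tool_rot: [131.4, 0.2, 118.1]
force: [0.5, -1.0, -0.6]
grip_width: 0.502
grasp_force: 0.0
```

>>> step_arm --pt "0 0 0 0 0 0 0.5" --pt "0 0 0 0 0 0 0.35" --pt "0 0 0 0 0 0 0.25" --pt "0 0 0 0 0 0 0.22"

```text
time_s: 21.45
position: [0.4821, -0.2982, 0.0899]
tool_rot: [131.4, 0.2, 118.0]
force: [0.6, 1.0, 0.2]
grip_width: 0.278
grasp_force: 0.0
```

>>> step_arm --pt "0 0 0 0 0 0 0.18" --pt "0 0 0 0 0 0 0.1" --pt "0 0 0 0 0 0 0.05" --pt "0 0 0 0 0 0 0.05"

```text
time_s: 21.85
position: [0.4834, -0.297, 0.0905]
tool_rot: [131.3, 0.2, 118.1]
force: [5.0, 1.7, 8.1]
grip_width: 0.148
grasp_force: 30.0
```

```bash
python3 pose.py
```

```text
[ 92.3  42.3 -48.6 118.2 -39.3  28.9 117. ] [ 0.4834 -0.297   0.0905] 0.14820521248970536
x [-0.471  0.882 -0.003] y [0.581 0.313 0.752] z [ 0.664  0.353 -0.66 ]
```

>>> step_arm --pt "0 0 0 0 0 0.015 0.05" --pt "0 0 0 0 0 0.045 0.05" --pt "0 0 0 0 0 0.085 0.05" --pt "0 0 0 0 0 0.13 0.05" --pt "0 0 0 0 0 0.17 0.05"

```text
time_s: 22.35
position: [0.4822, -0.297, 0.2612]
tool_rot: [131.4, 0.1, 118.1]
force: [0.3, -0.7, -1.2]
grip_width: 0.147
grasp_force: 30.0
```

>>> step_arm --pt "-0.068 0.128 0 0 0 0.03 0.05" --pt "-0.136 0.255 0 0 0 0.04 0.05" --pt "-0.2 0.375 0 0 0 0.05 0.05" --pt "-0.265 0.5 0 0 0 0.05 0.05" --pt "-0.33 0.62 0 0 0 0.05 0.05"

```text
time_s: 22.85
position: [0.4823, -0.2982, 0.3109]
tool_rot: [172.0, 0.3, 118.0]
force: [-1.5, -0.2, -2.4]
grip_width: 0.144
grasp_force: 30.0
```

>>> step_arm --pt "-0.065 0.125 0 0 0 0 0.05" --pt "-0.065 0.125 0 0 0 0 0.05" --pt "-0.065 0.125 0 0 0 0 0.05" --pt "-0.065 0.125 0 0 0 0 0.05"

```text
time_s: 23.25
position: [0.4816, -0.298, 0.3091]
tool_rot: [179.6, -0.1, 118.1]
force: [-0.2, -0.1, -1.2]
grip_width: 0.15
grasp_force: 30.0
```

```bash
python3 pose.py
```

```text
[ 61.6  17.5 -40.9  93.3  11.6  73.4  46.9] [ 0.4816 -0.298   0.3091] 0.14993329471597752
x [-0.471  0.882  0.001] y [0.882 0.471 0.006] z [ 0.005  0.004 -1.   ]
```

>>> step_arm --pt "0 0 -0.05 -0.002 0.045 0 0.05" --pt "0 0 -0.1 -0.004 0.09 0 0.05" --pt "0 0 -0.15 -0.006 0.135 0 0.05" --pt "0 0 -0.2 -0.008 0.18 0 0.05" --pt "0 0 -0.262 -0.01 0.225 0 0.05"

```text
time_s: 23.75
position: [0.4715, -0.072, 0.3094]
tool_rot: [179.7, -0.0, 102.8]
force: [0.9, 0.4, -1.4]
grip_width: 0.151
grasp_force: 30.0
```

>>> step_arm --pt "0 0 0 -0.002 0.045 0 0.05" --pt "0 0 0 -0.004 0.09 0 0.05" --pt "0 0 0 -0.006 0.135 0 0.05" --pt "0 0 0 -0.008 0.18 0 0.05" --pt "0 0 0 -0.01 0.225 0 0.05"

```text
time_s: 24.25
position: [0.4621, 0.1528, 0.3096]
tool_rot: [179.6, -0.0, 102.9]
force: [1.2, 0.2, -1.5]
grip_width: 0.147
grasp_force: 30.0
```

>>> step_arm --pt "0 0 0 -0.002 0.045 0 0.05" --pt "0 0 0 -0.004 0.09 0 0.05" --pt "0 0 0 -0.006 0.135 0 0.05" --pt "0 0 0 -0.006 0.18 0 0.05" --pt "0 0 0 -0.006 0.225 0 0.05"

```text
time_s: 24.75
position: [0.4572, 0.3777, 0.3092]
tool_rot: [179.7, -0.0, 102.9]
force: [0.7, -1.7, -1.1]
grip_width: 0.147
grasp_force: 30.0
```

>>> step_arm --pt "0 0 0 0 0 0 0.05" --pt "0 0 0 0 0 0 0.05"

```text
time_s: 24.95
position: [0.4564, 0.3774, 0.309]
tool_rot: [179.8, -0.1, 103.1]
force: [-0.1, -0.3, -2.2]
grip_width: 0.148
grasp_force: 30.0
```

```bash
python3 pose.py; python3 - <<'E'
from h import *
a=np.radians(12.8);R=np.array([[np.cos(a),np.sin(a)],[-np.sin(a),np.cos(a)]])
for n in('wrist','scene'):
    d=grab(n,n[0]+'10');D=cloud(d);hsv=cv2.cvtColor(d['image'],cv2.COLOR_BGR2HSV)
    m=(np.hypot(D[...,0]-.456,D[...,1]-.378)<.06)&(D[...,2]>.2)&(D[...,2]<.34)&(hsv[...,1]<80)&(hsv[...,2]>110)
    Q=D[m];L=(Q[:,:2]-[.456,.382])@R.T
    print(n,'batt',m.sum(),np.percentile(Q[:,2],[1,99]),'lx',np.percentile(L[:,0],[2,50,98]),'ly',np.percentile(L[:,1],[1,99]))
    for lo,hi in((.11,.125),(.05,.061)):
        C=D[(np.hypot(D[...,0]-.456,D[...,1]-.382)<.07)&(D[...,2]>lo)&(D[...,2]<hi)]
        if len(C)>20:
            L=(C[:,:2]-[.456,.382])@R.T
            print('  rack',lo,len(C),cv2.minAreaRect(C[:,:2].astype(np.float32)),np.percentile(L,[1,99],axis=0))
w=load('w10')['image'];s=load('s10')['image']
cv2.imwrite('pics/v10.png',np.hstack([cv2.resize(w,(400,300)),cv2.resize(s[150:390,360:640],(400,300))]))
E
```

```text
[ -0.6  25.4 -57.3  89.5  21.9  76.9 -47.1] [0.4564 0.3774 0.309 ] 0.14835586941337217
x [-0.227  0.974  0.001] y [0.974 0.227 0.004] z [ 0.004  0.002 -1.   ]
wrist batt 7528 [0.22858771 0.33891848] lx [-1.71369786e-02 -2.62644520e-05  1.72342396e-02] ly [-0.02998254  0.02455314]
  rack 0.11 621 ((0.4568411111831665, 0.38318702578544617), (0.045014236122369766, 0.08173411339521408), 12.854207038879395) [[-0.02132396 -0.03964188]
 [ 0.02335601  0.04169171]]
  rack 0.05 877 ((0.4560914635658264, 0.3860700726509094), (0.04576236382126808, 0.07588490843772888), 12.333348274230957) [[-0.02205303 -0.03249815]
 [ 0.02367383  0.04170622]]
scene batt 1104 [0.21848986 0.33498553] lx [-0.00423759  0.00595322  0.00886187] ly [-0.03441664  0.01957552]
  rack 0.11 189 ((0.4556525945663452, 0.38045361638069153), (0.04651173576712608, 0.08342564105987549), 12.618234634399414) [[-0.02240403 -0.04252228]
 [ 0.02244502  0.03980083]]
  rack 0.05 327 ((0.4565795063972473, 0.37972891330718994), (0.05310167744755745, 0.08131098747253418), 14.519030570983887) [[-0.02501687 -0.04260122]
 [ 0.02413772  0.03704057]]
```

View pics/v10.png

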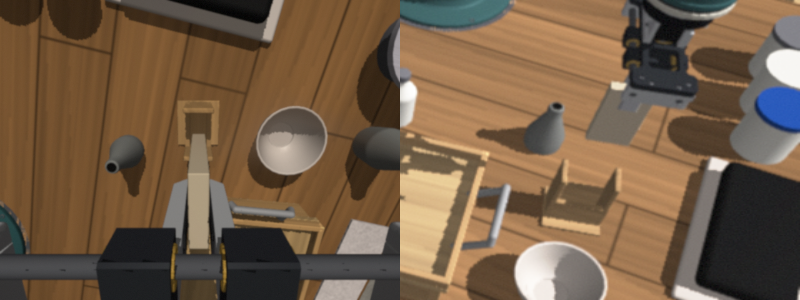

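The wrist view shows the batt hanging directly in line with the rack, at (200,120); the scene view agrees. The vase and bowl are clear. The offset to correct is about +4.7 mm along the rack's y.

>>> step_arm --pt "0 0 0 -0.001 0.0047 -0.02 0.05" --pt "0 0 0 -0.001 0.0047 -0.05 0.05" --pt "0 0 0 -0.001 0.0047 -0.08 0.05" --pt "0 0 0 -0.001 0.0047 -0.09 0.05" --pt "0 0 0 -0.001 0.0047 -0.105 0.05"

```text
time_s: 25.55
position: [0.4565, 0.3814, 0.2049]
tool_rot: [179.6, -0.0, 103.0]
force: [-0.2, -0.1, -2.0]
grip_width: 0.144
grasp_force: 30.0
```

>>> step_arm --pt "0 0 0 0 0 -0.01 0.05" --pt "0 0 0 0 0 -0.02 0.05" --pt "0 0 0 0 0 -0.03 0.05" --pt "0 0 0 0 0 -0.04 0.05" --pt "0 0 0 0 0 -0.05 0.05"

```text
time_s: 26.05
position: [0.4555, 0.3824, 0.1538]
tool_rot: [179.7, -0.0, 103.1]
force: [0.6, -0.1, -1.5]
grip_width: 0.145
grasp_force: 30.0
```

>>> step_arm --pt "0 0 0 0 0 -0.008 0.05" --pt "0 0 0 0 0 -0.016 0.05" --pt "0 0 0 0 0 -0.024 0.05" --pt "0 0 0 0 0 -0.03 0.05"

```text
time_s: 26.45
position: [0.4553, 0.3823, 0.1238]
tool_rot: [179.7, -0.0, 103.1]
force: [0.3, -0.3, -2.5]
grip_width: 0.149
grasp_force: 30.0
```

Inside freely. Now down to the floor.

>>> step_arm --pt "0 0 0 0 0 -0.005 0.05" --pt "0 0 0 0 0 -0.01 0.05" --pt "0 0 0 0 0 -0.014 0.05" --pt "0 0 0 0 0 -0.017 0.05" --pt "0 0 0 0 0 -0.019 0.05"

```text
time_s: 26.95
position: [0.4554, 0.3823, 0.1053]
tool_rot: [179.7, -0.0, 103.1]
force: [-0.5, 0.7, -3.1]
grip_width: 0.148
grasp_force: 30.0
```

>>> step_arm --pt "0 0 0 0 0 -0.0015 0.05" --pt "0 0 0 0 0 -0.003 0.05"

```text
time_s: 27.15
position: [0.4555, 0.3824, 0.1025]
tool_rot: [179.7, -0.0, 103.1]
force: [-0.2, 0.4, -2.1]
grip_width: 0.149
grasp_force: 30.0
```

>>> step_arm --pt "0 0 0 0 0 -0.0015 0.05" --pt "0 0 0 0 0 -0.003 0.05" --pt "0 0 0 0 0 -0.003 0.05"

```text
time_s: 27.45
position: [0.4556, 0.3826, 0.1003]
tool_rot: [179.6, -0.0, 103.1]
force: [-2.3, -3.3, 11.8]
grip_width: 0.149
grasp_force: 30.0
```

>>> step_arm --pt "0 0 0 0 0 0.001 0.2" --pt "0 0 0 0 0 0.001 0.28" --pt "0 0 0 0 0 0.001 0.35" --pt "0 0 0 0 0 0.001 0.4" --pt "0 0 0 0 0 0.001 0.4"

```text
time_s: 27.95
position: [0.4554, 0.3823, 0.1004]
tool_rot: [179.7, -0.0, 103.1]
force: [0.6, -0.8, -0.3]
grip_width: 0.4
grasp_force: 0.0
```

>>> step_arm --pt "0 0 0 0 0 0.01 0.4" --pt "0 0 0 0 0 0.03 0.4" --pt "0 0 0 0 0 0.06 0.4" --pt "0 0 0 0 0 0.1 0.4" --pt "0 0 0 0 0 0.14 0.4"

```text
time_s: 28.45
position: [0.4549, 0.3823, 0.2425]
tool_rot: [179.7, -0.0, 103.2]
force: [1.0, 0.2, -0.1]
grip_width: 0.4
grasp_force: 0.0
```

>>> step_arm --pt "0 0 0 0 -0.05 0 0.4" --pt "0 0 0 0 -0.1 0 0.4" --pt "0 0 0 0 -0.1 0 0.4" --pt "0 0 0 0 -0.1 0 0.4"

```text
time_s: 28.85
position: [0.456, 0.281, 0.2413]
tool_rot: [179.6, 0.0, 103.0]
force: [0.3, 0.4, 0.2]
grip_width: 0.399
grasp_force: 0.0
```

```bash
python3 - <<'E'
from h import *
d=grab('scene','s11');D=cloud(d)
a=np.radians(12.8);R=np.array([[np.cos(a),np.sin(a)],[-np.sin(a),np.cos(a)]])
L=(D[...,:2]-[.456,.382])@R.T
for z0 in (.07,.09,.11,.122):
    m=(np.abs(L[...,0])<.03)&(np.abs(L[...,1])<.027)&(np.abs(D[...,2]-z0)<.006);print(z0,m.sum(),np.percentile(L[m],[5,50,95],axis=0).round(3).tolist() if m.any() else '')
m=(np.abs(L[...,0])<.03)&(np.abs(L[...,1])<.027);print('zmax',np.nanmax(np.where(D[m][:,2]<.15,D[m][:,2],0)))
h=np.nanmedian(D[(np.abs(D[...,0]-.587)<.03)&(np.abs(D[...,1]-.287)<.008)&(D[...,2]>.1)&(D[...,2]<.16)][:,2]);print('bar z',h)
cv2.imwrite('pics/s11c.png',cv2.resize(d['image'][190:400,160:540],(800,442)))
E
```

```text
0.07 85 [[0.004, -0.024], [0.006, 0.0], [0.009, 0.025]]
0.09 89 [[0.004, -0.023], [0.007, 0.002], [0.009, 0.025]]
0.11 94 [[0.004, -0.023], [0.006, 0.001], [0.008, 0.023]]
0.122 223 [[-0.006, -0.024], [0.003, 0.0], [0.008, 0.024]]
zmax 0.12948913446572544
bar z 0.13404352771513986
```

View pics/s11c.png

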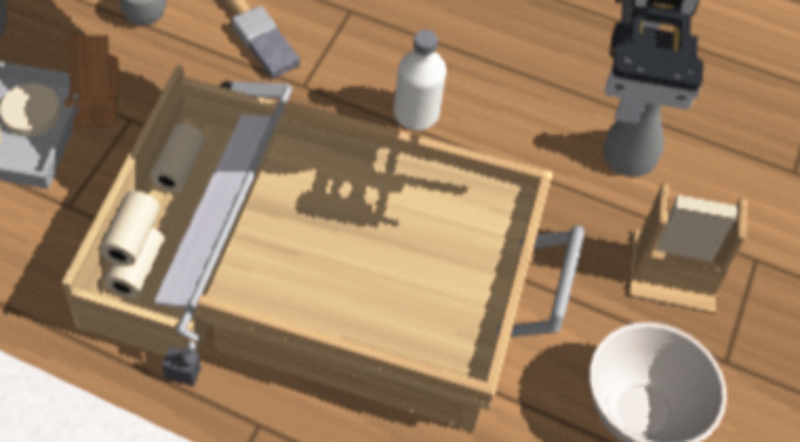

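The batt stands upright in the rack at (700,230), its top at about 127 mm. The three props are in the trough, the stop is folded, the board is down and the bystanders are in place, so I'll hand in.

```bash
python3 -c "
from cell import bot
print(bot.sign_off())"
```

```text
the job is handed in; nothing more can be done
None
```

I handed the job in at about 29 s. The last pictures show the three props in the trough, the stop folded, the board down, the batt upright in the rack and the bystanders in place; the hand-in returned no verdict.

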